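# Load the tube rack and start the analyser with its touch-free switch

### The job

Without gripping or lifting it, push the tube rack along its lane with the fingertips until it is fully home against the end of the analyser's bay. Then start the run by pointing at the touch-free switch with the round window: hold the fingertips about 3 cm straight above the middle of the window for at least 2 seconds without touching the switch, then take the hand at least 15 cm away from it. Never bring the hand low over the switch with the bar-shaped window, which cancels the run, touch neither switch, and leave the bottle, the jar and the tip box where they stand.

Things in the scene. Friction and masses are not known exactly. Their poses are not given: they have to be found in the camera images.
- analyser: Fixed white bench analyser. Origin on the bench (z = 0) below the middle of the rack's home place; x axis along the lane, the way the rack is pushed. Its housing, 130 mm high and 280 mm wide, spans x = +45 to +295 mm; a notch in its front, 74 mm wide, open above, ends at x = +75 mm in a wall, the rack's end stop. Before it lies the lane, from x = -190 mm
- lane_end (a point): Middle of the lane's end stop at deck height; axes as the analyser. Fully home, the rack's far end touches the stop here and its push point lies 150 mm back along the lane. The lane is a level dark steel deck 30 mm above the bench with side rails 12 mm higher, 66 mm apart
- rack: Loose white tube rack, 150 mm long (x), 60 mm wide (y), 0.2 to 0.33 kg, on the lane's deck between the rails, 50 to 85 mm short of home at the start; origin at the centre of its underside, x axis towards the analyser. Its near 36 mm is a solid block 55 mm high; beyond stand eight capped tubes, tops 82 mm above the deck. It slides with light friction
- rack_push (a point): Push point: centre of the rack's flat upright near end face (60 mm wide, 55 mm high), 27.5 mm above the deck, 57.5 mm above the bench; axes as the rack. Pushed along +x
- round_switch_window (a point): Centre of the upper face of the round black window (diameter 44 mm) of the start switch, 42 mm above the bench; z up. The switch is a fixed white box 84 x 84 mm, on either the left or the right of the lane
- bar_switch_window (a point): Centre of the upper face of the bar-shaped black window (14 x 62 mm) of the cancel switch, 42 mm above the bench; z up. The same fixed white box, 84 x 84 mm, on the other side of the lane
- bottle: Loose amber glass bottle, 60 mm in diameter, 130 mm high; origin at the centre of its underside. Bystander
- jar: Loose clear jar with a white cap, 52 mm in diameter, 70 mm high; origin at the centre of its underside. Bystander
- tip_box: Loose box of pipette tips, grey with a clear cover, 118 x 83 mm, 65 mm high; origin at the centre of its underside. Bystander
Not all that is in view belongs to the job. Leave any yellow look-alike of the rack alone. Leave any purple look-alike of the part that bears round_switch_window alone.

How it is judged:
By the outcome, as a careful person would: the job done as asked, in the order asked, and still so for the second after the job is handed in, with the robot touching nothing.
It also fails if it takes over 43 s, if anything falls off the work surface, if the arm or the gripper's body presses on something with over 40 N, if the wrist force passes 120 N, or if a joint passes its speed limit or range.

### The arm

A 6-joint arm with a two-finger parallel gripper is mounted at the origin on the work surface. World frame = base frame: x ahead of the robot, y to its left, z up, the work surface at z = 0. Lengths are in mm, angles in rad, forces in N, time in s.
With the tool pointing down it reaches from about 325 to 900 mm from the base axis. Payload 6.1 kg.
Tool frame: the origin (TCP) lies on the centre line of the jaws, within the pads' length; the fingertips stand 22 mm ahead of it and the grasp point (between the pads) lies 3 mm ahead of it; z points along the fingers, y is the direction in which the jaws open and shut (so a half turn about z gives the same grasp; the last joint's range is limited). The gripper opens to 85 mm and grips with 20 to 120 N. Pads are 22 mm wide; open, the fingers measure 114 mm over their backs; the gripper's body (76 mm by 85 mm) begins 54 mm behind the grasp point. The pads swing forward as they close: fully open they stand 13 mm farther back than shut.
Start: joints at [1.07, 0.22, 1.526, -0, 1.395, -0.126], TCP at [228.802, 581.606, 253.3] pointing down, gripper open.
Joint ranges: [-2.98, 2.98], [-0.91, 2.08], [0.09, 2.57], [-1.24, 4.39], [0.2, 2.65], [-2.68, 2.68]. Speed limits (rad/s): [2.57, 2.57, 3.01, 3.14, 3.14, 3.14].

### API

Orientations are given as a unit quaternion [w, x, y, z].
In Python, from plant import bot, viewer gives the robot as it stands.
- The arm moves only by the tool servo_tool, never from a script. Its argument "steps" is text: rows parted by semicolons, each of 7 numbers parted by spaces: the shift along the tool's x, y, z normalised to -1 to 1, where 1 is 8 cm, then the turn, a rotation vector about the tool's x, y, z normalised to -1 to 1, where 1 is pi rad, then the gripper command: -1 is shut, 1 is fully open, values between are in proportion. In form: tx ty tz ax ay az fingers; .... A call has 1 to 20 rows; each row shifts and turns the pose as measured when the row begins, along the tool's axes as they then stand; what a row does not reach is not made up. A row lasts 1/12 s, in which the tool goes at most 41.7 mm and 7.16 degrees, less where a joint would pass 70% of its speed; a pose out of reach is approached as far as the arm can. A call with a number of a shift or a turn outside -1 to 1 is refused whole. A call with a gripper value outside its range is refused whole. The fingers move at their own pace and stop on an object; "force" is the grip in N (left out, the last holds). Time passes only in rows, so rows that do not move let the fingers close. It gives the time, the measured TCP pose, the force and the opening at its end, in the units of the state.
- bot.state(): the state, without advancing time (a new reading comes with each control period).
- viewer.grab_frame(name): name is "side" or "top" or "wrist"; returns a dict with "frame" (400x640x3 uint8, red, green, blue), "fx", "fy", "cx", "cy" (pixels), "position" and "orientation" of the camera in the world. Camera axes: x right, y down, z forward; pixel columns grow to the right and rows downward; lengths in mm; the calibration is good to about 2 mm. A picture is of the moment at which its call begins. There is no depth.
- bot.finish_job(): hands the job in, once; it reports no verdict.
Trained networks look in a picture, given as the dict that the camera call returned (one of the last four; its "shot" number tells which), for a name from the list of things; names that differ only in an ending like _2 or _b are one class to them, and where a whole thing is asked for, a point or a joint stands for the part that bears it (a point fixed in the world has none). Each returns a list of dicts, best first, with "p" (0 to 1); they miss things now and then, are a little off and sometimes report something else, mostly with a low value. They report only what shows in the picture. A call takes as long as a camera call. They do not tell look-alikes from the thing itself.
- viewer.boxes_of(picture, query): "bbox" ([left, top, width, height] as shares, 0 to 1, of the picture: columns of its width, rows of its height, round what is visible of it).
- viewer.landmark_of(picture, query): "position" ([column, row] as shares, 0 to 1, of the picture: columns of its width, rows of its height: a listed point, or the origin of a listed thing).
The state is a dict: "t": time; "joint_positions": joint angles; "qvel": joint speeds; "tau": joint torques, N m; "position": TCP position; "ee_rot": TCP orientation; "wrist_force": force on the tool from outside, world axes, zero at the start; "wrist_torque": the same for the moment, N m; "finger_gap": finger opening in mm.
Only numpy, scipy, OpenCV 4.12 (cv2) and the standard library are available. Lean on these libraries where they do the work, as an engineer would, in place of code of your own. Each camera call takes 0.05 s, during which the arm holds its last target.

## Working session

There is one attempt and no reset: what is moved stays moved. The work goes in short steps, Python scripts to look and compute and a tool call to move; the robot and the scene stay as the last step left them, time stands still between calls to the robot, and variables do not carry over. Pictures are saved under pics/ and viewed, and the job is handed in when it is done.

Besides the shell and the picture viewer there is one more tool, called after "Call:" by a JSON object that holds its "fn" and its "kwargs". servo_tool: Moves the arm, as the interface text tells. Its arguments: {"type":"object","properties":{"steps":{"type":"string"},"force":{"type":"number"}},"required":["steps"]}

```bash
mkdir -p pics; cat > h.py <<'E'
import numpy as np, cv2
from scipy.spatial.transform import Rotation as R
from plant import bot, viewer
def q2R(q): return R.from_quat([q[1],q[2],q[3],q[0]]).as_matrix()
def grab(n,save=None):
    p=viewer.grab_frame(n)
    if save: cv2.imwrite('pics/'+save+'.png',p['frame'][:,:,::-1])
    return p
def onplane(p,u,v,z):
    d=q2R(p['orientation'])@np.array([(u-p['cx'])/p['fx'],(v-p['cy'])/p['fy'],1.])
    o=np.array(p['position']); return o+d*(z-o[2])/d[2]
def proj(p,X):
    c=q2R(p['orientation']).T@(np.array(X,float)-np.array(p['position']))
    return np.array([p['fx']*c[0]/c[2]+p['cx'],p['fy']*c[1]/c[2]+p['cy']])
E
python3 - <<'E'
from h import *
np.set_printoptions(precision=1,suppress=True)
Z={'lane_end':30,'rack_push':57.5,'round_switch_window':42,'bar_switch_window':42,'analyser':0,'rack':30,'bottle':0,'jar':0,'tip_box':0}
for n in ['top','side']:
    p=grab(n,n+'1'); print(n,p['position'])
    for q,z in Z.items():
        for r in viewer.landmark_of(p,q)[:3]:
            u,v=r['position'][0]*640,r['position'][1]*400
            print(q,round(r['p'],2),np.array([u,v]),onplane(p,u,v,z))
s=bot.state();print(s['t'],s['position'],s['ee_rot'],s['finger_gap'],q2R(s['ee_rot']))
E
```

```text
top [ 406.9  -16.6 1196.6]
lane_end 0.79 [315.7 151.4] [696.1  -9.5  30. ]
rack_push 0.65 [327.1 220.7] [480.1 -44.9  57.5]
rack_push 0.55 [358.8 243.1] [ 414.3 -138.7   57.5]
round_switch_window 0.61 [434.2 243.7] [ 414.  -366.7   42. ]
round_switch_window 0.58 [398.7 204.6] [ 531.2 -261.8   42. ]
bar_switch_window 0.96 [249.2 224. ] [469.6 188.1  42. ]
bar_switch_window 0.73 [400.5 203.9] [ 533.3 -267.3   42. ]
analyser 0.68 [321.7 174.7] [628.9 -28.8   0. ]
rack 0.84 [317.9 200.1] [544.7 -17.2  30. ]
rack 0.64 [368.7 261.2] [ 360.5 -171.4   30. ]
bottle 0.89 [176.2 204.7] [530.7 423.9   0. ]
tip_box 0.61 [451.6 196.4] [ 562.8 -437.9    0. ]
side [ 528.  -921.7  855.4]
lane_end 0.9 [366.8 206.9] [701.6 -11.7  30. ]
lane_end 0.51 [311.  269.7] [ 534.  -256.6   30. ]
rack_push 0.95 [270.1 239.5] [ 423.3 -178.5   57.5]
rack_push 0.87 [290.6 205.2] [471.8 -40.2  57.5]
round_switch_window 0.98 [258.1 302.1] [ 410.2 -365.1   42. ]
round_switch_window 0.71 [312.6 270.5] [ 538.  -268.8   42. ]
bar_switch_window 0.75 [293.3 162.1] [469.6 195.7  42. ]
analyser 0.85 [341.1 218.6] [624.3 -33.7   0. ]
rack 0.82 [247.6 250.4] [ 362.8 -194.    30. ]
rack 0.56 [315.5 213.9] [545.6 -46.6  30. ]
bottle 0.6 [314.1 138.1] [540.5 413.1   0. ]
jar 0.6 [348.8 153.6] [669.  312.7   0. ]
tip_box 0.9 [326.6 338.4] [ 572. -432.    0.]
1.0 [228.8 581.6 253.3] [-0.   0.2  1.   0. ] 85.1833824885944 [[-0.9  0.4 -0. ]
 [ 0.4  0.9  0. ]
 [ 0.   0.  -1. ]]
```

View pics/top1.png

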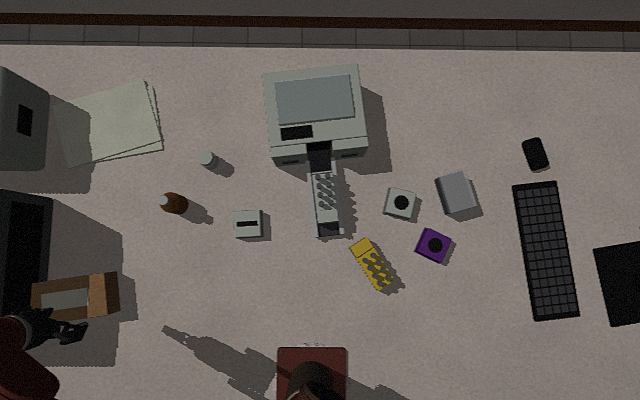

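View pics/side1.png

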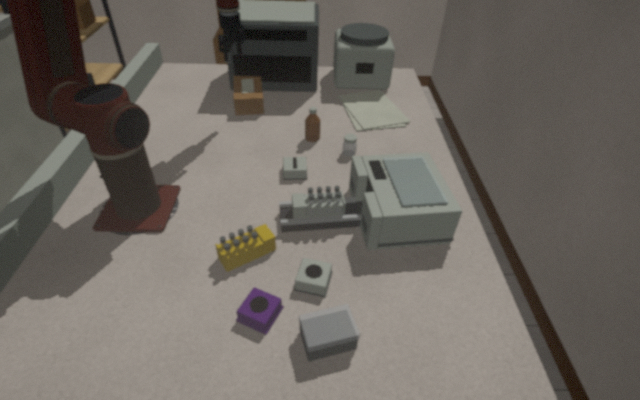

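The top view shows the white rack at (325,205) and the lane end near (318,160). The white round switch is at (401,203), the bar switch at (248,223), and the yellow and purple decoys at (370,263) and (434,245). I'll zoom in to refine these.

```bash
python3 - <<'E'
from h import *
np.set_printoptions(precision=1,suppress=True)
p=grab('top')
f=p['frame'][:,:,::-1]; c=f[140:260,280:420]
cv2.imwrite('pics/crop.png',np.clip(cv2.resize(c,None,fx=5,fy=5,interpolation=cv2.INTER_CUBIC)*1.6,0,255).astype('uint8'))
s=bot.state();M=q2R(s['ee_rot'])
print(M, M.T@(np.array([425,-50,200])-s['position'])/80)
E
```

```text
[[-0.9  0.4  0. ]
 [ 0.4  0.9 -0. ]
 [-0.  -0.  -1. ]] [-5.2 -6.4  0.7]
```

View pics/crop.png

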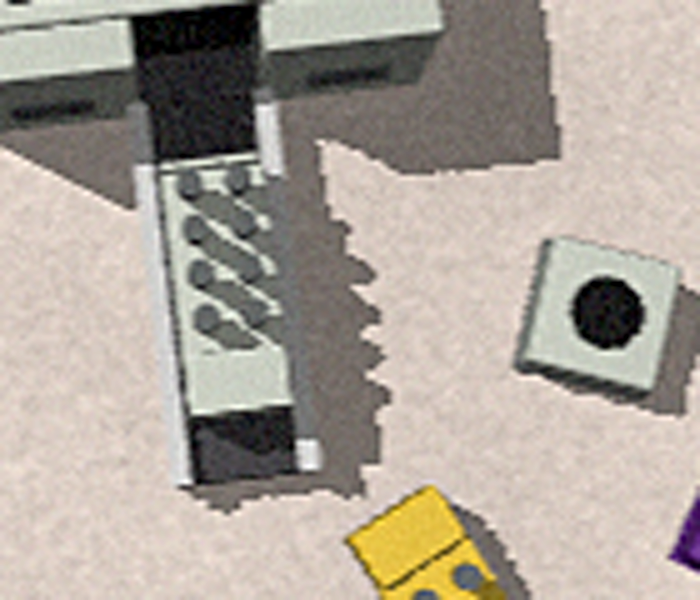

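```bash
python3 - <<'E'
from h import *
np.set_printoptions(precision=1,suppress=True)
p=grab('top')
def w(u,v,z): return onplane(p,280+u/5,140+v/5,z)
for nm,u,v,z in [('faceL',190,417,85),('faceR',293,404,85),('blockfarL',160,160+0,30),('deckL',190,483,30),('deckR',297,470,30),
 ('railLouter',178,485,42),('railLouter2',137,165,42),('railRouter',320,468,42),('railR far',283,172,42),('stopL',133,15,30),('stopR',258,3,30),('win',607,313,42)]:
    print(nm,w(u,v,z))
E
```

```text
faceL [470.3 -17.9  85. ]
faceR [478.2 -77.5  85. ]
blockfarL [631.4   1.5  30. ]
deckL [433.5 -18.3  30. ]
deckR [441.7 -83.   30. ]
railLouter [432.  -11.1  42. ]
railLouter2 [625.9  15.3  42. ]
railRouter [442.6 -96.1  42. ]
railR far [622.3 -73.6  42. ]
stopL [722.4  18.9  30. ]
stopR [730.7 -58.5  30. ]
win [ 537.3 -270.    42. ]
```

Call:
{"fn": "servo_tool", "kwargs": {"steps": "-0.43 -0.5 0 0 0 -0.03 -1;-0.43 -0.5 0 0 0 -0.03 -1;-0.43 -0.5 0 0 0 -0.03 -1;-0.43 -0.5 0 0 0 -0.03 -1;-0.4 -0.5 0 0 0 0 -1;-0.4 -0.5 0 0 0 0 -1"}}

```text
t: 1.6
position: [357.6, 367.8, 250.5]
ee_rot: [-0.002, -0.017, 1.0, 0.0]
wrist_force: [0.4, 0.5, -0.0]
finger_gap: 12.0
```

Call:
{"fn": "servo_tool", "kwargs": {"steps": "0 -0.5 0 0 0 -0.031 -1;0.05 -0.5 0 0 0 0 -1;0.05 -0.5 0 0 0 0 -1;0.05 -0.5 0 0 0 0 -1;0.05 -0.5 0 0 0 0 -1;0.05 -0.5 0 0 0 0 -1;0.05 -0.5 0 0 0 0 -1;0 -0.5 0 0 0 0 -1;0 -0.5 0 0 0 0 -1;0 -0.5 0 0 0 0 -1;0 0 0 0 0 0 -1"}}

```text
t: 2.52
position: [386.0, -54.2, 253.6]
ee_rot: [0.005, -0.065, 0.998, -0.002]
wrist_force: [0.1, 0.3, -0.3]
finger_gap: -0.4
```

```bash
cat > go.py <<'E'
import sys
from h import *
np.set_printoptions(precision=3,suppress=True)
s=bot.state();M=q2R(s['ee_rot'])
T=np.array([float(a) for a in sys.argv[1:4]])
a=np.radians(187.6)
G=np.array([[np.cos(a),np.sin(a),0],[np.sin(a),-np.cos(a),0],[0,0,-1]])
print(s['t'],np.array(s['position']),s['finger_gap'],s['wrist_force'])
print('d',M.T@(T-s['position'])/80,'rot',R.from_matrix(M.T@G).as_rotvec()/np.pi)
E
python3 go.py 425 -54 170
python3 - <<'E'
from h import *
np.set_printoptions(precision=1,suppress=True)
p=grab('wrist','w1')
for q,z in [('rack_push',57.5),('round_switch_window',42),('lane_end',30)]:
  for r in viewer.landmark_of(p,q)[:3]:
    u,v=r['position'][0]*640,r['position'][1]*400
    print(q,r['p'],u,v,onplane(p,u,v,z))
E
```

```text
2.5167 [386.017 -54.16  253.589] -0.44174418967970797 [ 0.121  0.283 -0.262]
d [-0.473 -0.056  1.05 ] rot [-0.002  0.003 -0.001]
rack_push 0.6 253.31199999999998 195.4 [ 409.  -131.    57.5]
round_switch_window 0.72 149.504 275.68 [ 542.  -264.6   42. ]
round_switch_window 0.7 64.19200000000001 168.32 [ 409.9 -361.5   42. ]
```

View pics/w1.png

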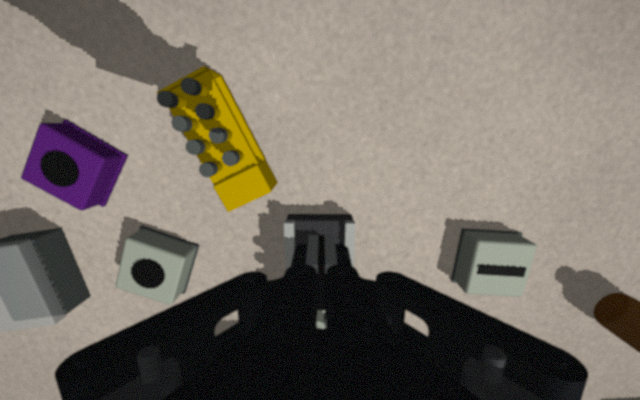

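Call:
{"fn": "servo_tool", "kwargs": {"steps": "-0.27 -0.03 0.4 0 0 0 -1;-0.27 -0.03 0.4 0 0 0 -1;0 0 0.45 0 0 0 -1;0 0 0.4 0 0 0 -1;0 0 0.3 0 0 0 -1;0 0 0.15 0 0 0 -1;0 0 0 0 0 0 -1"}}

```text
t: 3.3
position: [437.2, -31.4, 83.8]
ee_rot: [0.011, -0.082, 0.997, -0.001]
wrist_force: [-1.3, -0.1, -0.1]
finger_gap: -0.0
```

```bash
python3 go.py 450 -51 78
python3 - <<'E'
from h import *
p=grab('side','s2');f=p['frame'][:,:,::-1][150:270,220:380]
cv2.imwrite('pics/s2c.png',np.clip(cv2.resize(f,None,fx=5,fy=5,interpolation=cv2.INTER_CUBIC)*1.5,0,255).astype('uint8'))
E
```

```text
3.3 [437.185 -31.441  83.771] -0.03695099405948289 [-1.319 -0.111 -0.092]
d [-0.117 -0.267  0.076] rot [-0.001  0.007  0.01 ]
```

View pics/s2c.png

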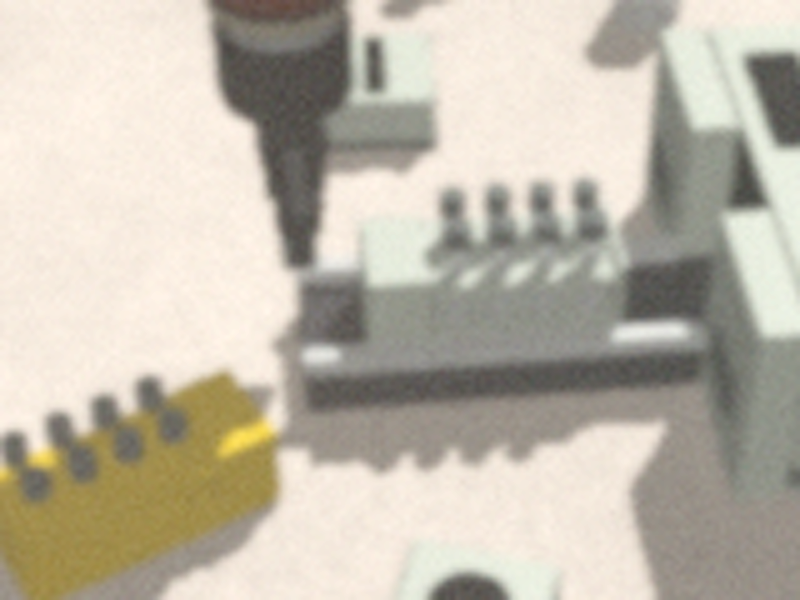

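Call:
{"fn": "servo_tool", "kwargs": {"steps": "0 -0.15 0.05 0 0.005 0.01 -1;-0.05 -0.13 0.02 0 0 0 -1;0 0 0 0 0 0 -1;0 0 0 0 0 0 -1"}}

```text
t: 3.68
position: [447.9, -49.6, 82.9]
ee_rot: [0.006, -0.071, 0.997, -0.002]
wrist_force: [-0.8, -0.1, 0.2]
finger_gap: -0.3
```

```bash
python3 go.py 450 -51 78
```

```text
3.6833 [447.917 -49.583  82.945] -0.29255394860409506 [-0.77  -0.086  0.199]
d [-0.023 -0.021  0.062] rot [-0.002  0.004  0.003]
```

Call:
{"fn": "servo_tool", "kwargs": {"steps": "-0.08 -0.01 0.03 0 0 0 -1;-0.1 -0.01 0.03 0 0 0 -1;-0.1 0 0 0 0 0 -1;-0.1 0 0 0 0 0 -1;-0.1 0 0 0 0 0 -1;-0.1 0 0 0 0 0 -1;-0.1 0 0 0 0 0 -1;-0.1 0 0 0 0 0 -1"}}

```text
t: 4.35
position: [516.0, -40.8, 80.6]
ee_rot: [0.007, -0.071, 0.997, -0.002]
wrist_force: [-1.9, -0.8, 1.3]
finger_gap: 0.1
```

```bash
python3 go.py 540.5 -38.9 80
```

```text
4.35 [515.993 -40.807  80.617] 0.09166331964577085 [-1.93  -0.832  1.346]
d [-0.306 -0.02   0.012] rot [-0.002  0.004  0.003]
```

Call:
{"fn": "servo_tool", "kwargs": {"steps": "-0.07 0 0 0 0 0 -1;-0.06 0 0 0 0 0 -1;-0.05 0 0 0 0 0 -1;-0.05 0 0 0 0 0 -1;-0.04 0 0 0 0 0 -1"}}

```text
t: 4.77
position: [540.6, -37.2, 80.7]
ee_rot: [0.006, -0.072, 0.997, -0.002]
wrist_force: [-9.1, -1.7, 4.5]
finger_gap: 0.2
```

```bash
python3 go.py 540.5 -38.9 80
```

```text
4.7667 [540.645 -37.156  80.69 ] 0.22898538041663127 [-9.066 -1.729  4.478]
d [ 0.005 -0.021  0.009] rot [-0.002  0.004  0.004]
```

Force is rising at the predicted place. I'll press a little more to confirm the stop.

Call:
{"fn": "servo_tool", "kwargs": {"steps": "-0.04 0 0 0 0 0 -1;-0.05 0 0 0 0 0 -1;-0.06 0 0 0 0 0 -1"}}

```text
t: 5.02
position: [540.8, -36.8, 78.7]
ee_rot: [-0.009, -0.073, 0.997, -0.002]
wrist_force: [-22.5, -4.1, 15.7]
finger_gap: -0.1
```

```bash
python3 go.py 540.5 -38.9 80
python3 - <<'E'
from h import *
p=grab('top');f=p['frame'][:,:,::-1][130:230,270:390]
cv2.imwrite('pics/t3c.png',np.clip(cv2.resize(f,None,fx=6,fy=6,interpolation=cv2.INTER_CUBIC)*1.5,0,255).astype('uint8'))
E
```

```text
5.0167 [540.838 -36.778  78.724] -0.08667289693958397 [-22.459  -4.062  15.706]
d [ 0.008 -0.026 -0.016] rot [-0.001 -0.006  0.004]
```

View pics/t3c.png

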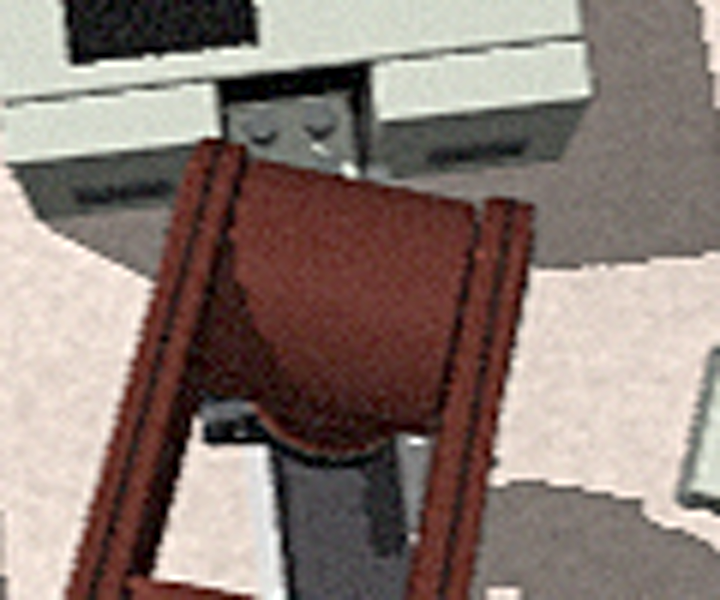

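Progress halted with 22 N, so the rack is at the stop. Next I back off straight along the lane and rise.

Call:
{"fn": "servo_tool", "kwargs": {"steps": "0.05 0 0 0 0 0 -1;0.1 0 0 0 0 0 -1;0.2 0 0 0 0 0 -1;0.3 0 0 0 0 0 -1;0.3 0 0 0 0 0 -1;0.2 0 -0.4 0 0 0 -1;0.2 0 -0.5 0 0 0 -1;0.2 0 -0.5 0 0 0 -1;0 0 -0.5 0 0 0 -1;0 0 0 0 0 0 -1"}}

```text
t: 5.9
position: [413.5, -53.8, 235.0]
ee_rot: [-0.008, -0.072, 0.997, -0.002]
wrist_force: [1.3, -0.1, 1.4]
finger_gap: -0.1
```

```bash
python3 go.py 538 -268 200
python3 - <<'E'
from h import *
np.set_printoptions(precision=1,suppress=True)
p=grab('top');f=p['frame'][:,:,::-1][130:230,270:390]
cv2.imwrite('pics/t4c.png',np.clip(cv2.resize(f,None,fx=6,fy=6,interpolation=cv2.INTER_CUBIC)*1.5,0,255).astype('uint8'))
p=grab('side');f=p['frame'][:,:,::-1][150:270,250:410]
cv2.imwrite('pics/s4c.png',np.clip(cv2.resize(f,None,fx=5,fy=5,interpolation=cv2.INTER_CUBIC)*1.5,0,255).astype('uint8'))
E
```

```text
5.9 [413.529 -53.776 235.022] -0.060924939517903974 [ 1.315 -0.088  1.377]
d [-1.161 -2.873  0.424] rot [-0.001 -0.005  0.004]
```

View pics/t4c.png

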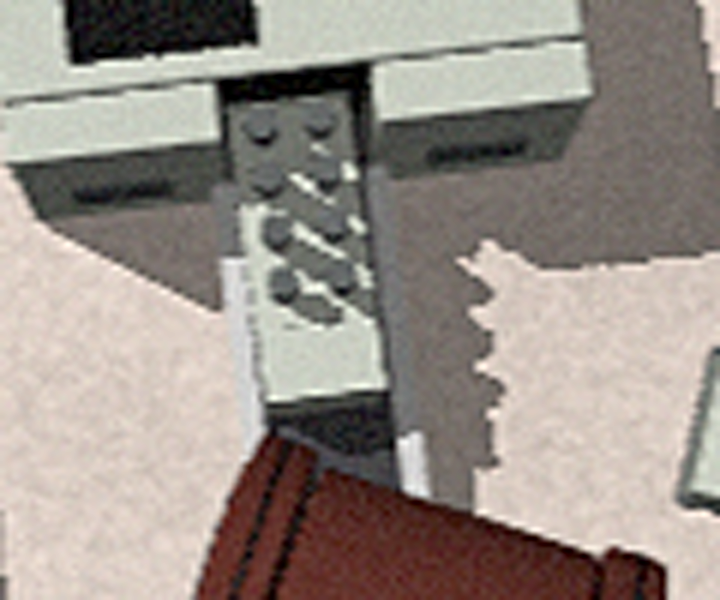

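View pics/s4c.png

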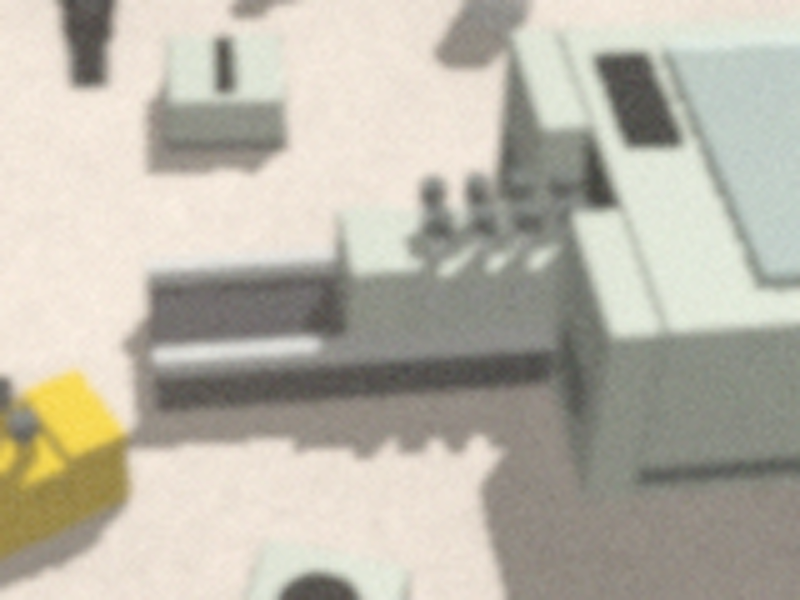

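```bash
python3 - <<'E'
from h import *
np.set_printoptions(precision=1,suppress=True)
p=grab('top')
for u,v,z in [(267,404,85),(387,390,85),(227,104,85),(350,92,85),(218,86,130),(370,66,130)]: print(onplane(p,270+u/6,130+v/6,z))
E
```

```text
[546.1  -7.2  85. ]
[553.4 -65.5  85. ]
[694.5  13.5  85. ]
[701.  -46.9  85. ]
[691.5  16.6 130. ]
[701.8 -55.1 130. ]
```

```bash
python3 - <<'E'
from h import *
np.set_printoptions(precision=1,suppress=True)
p=grab('side','s5'); s=bot.state(); M=q2R(s['ee_rot'])
for d in (0,9,22,35): print(d,proj(p,s['position']+M[:,2]*d), (proj(p,s['position']+M[:,2]*d)-[250,150])*5)
E
python3 go.py 538 -268 200
```

```text
0 [265.6 160.6] [78.1 52.8]
9 [265.7 163.3] [78.5 66.6]
22 [265.8 167.3] [79.2 86.3]
35 [266.  171.1] [ 79.9 105.6]
6.1 [409.531 -52.337 225.852] -0.16725680398256965 [ 0.108  0.91  -0.88 ]
d [-1.208 -2.901  0.273] rot [ 0.001 -0.01   0.004]
```

```bash
python3 - <<'E'
from h import *
f=cv2.imread('pics/s5.png')[110:200,220:320]
f=cv2.resize(f,None,fx=6,fy=6,interpolation=cv2.INTER_CUBIC)
for r in (160.6,163.3,167.3,171.1): cv2.line(f,(200,int((r-110+.5)*6)),(330,int((r-110+.5)*6)),(0,0,255),1)
cv2.imwrite('pics/s5c.png',np.clip(f*1.4,0,255).astype('uint8'))
E
```

```text
(no output)
```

View pics/s5c.png

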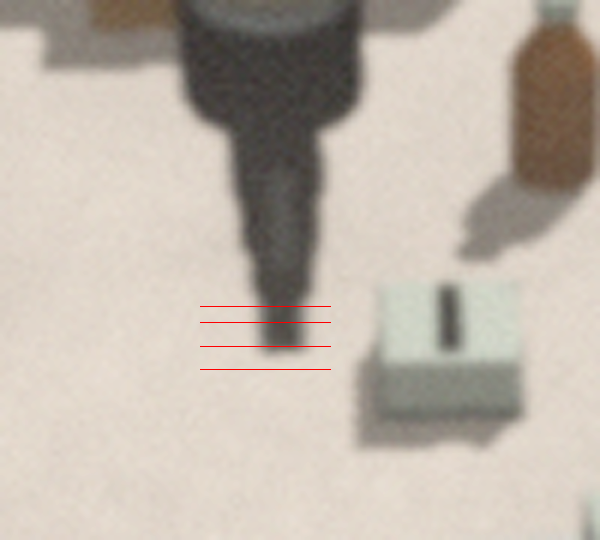

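Call:
{"fn": "servo_tool", "kwargs": {"steps": "-0.18 -0.42 0 0 0 0 -1;-0.18 -0.42 0 0 0 0 -1;-0.18 -0.42 0 0 0 0 -1;-0.18 -0.42 0 0 0 0 -1;-0.18 -0.42 0 0 0 0 -1;-0.18 -0.42 0 0 0 0 -1;-0.08 -0.2 0 0 0 0 -1;0 0 0 0 0 0 -1;0 0 0 0 0 0 -1;0 0 0 0 0 0 -1"}}

```text
t: 6.93
position: [530.9, -256.7, 194.6]
ee_rot: [-0.028, -0.075, 0.997, 0.012]
wrist_force: [-0.7, 0.1, -0.1]
finger_gap: -0.2
```

```bash
python3 - <<'E'
from h import *
np.set_printoptions(precision=1,suppress=True)
p=grab('wrist','w6')
for r in viewer.landmark_of(p,'round_switch_window')[:3]:
    u,v=r['position'][0]*640,r['position'][1]*400
    print(r['p'],u,v,onplane(p,u,v,42))
E
python3 go.py 538 -268 140
```

```text
0.73 303.808 212.92 [ 542.8 -267.5   42. ]
0.61 213.888 54.72 [ 408.7 -367.8   42. ]
0.34 482.30400000000003 292.88 [604.9 -60.1  42. ]
7.0333 [ 530.838 -256.091  195.259] -0.021242301800684083 [ 0.197  0.116 -0.951]
d [-0.103 -0.179  0.682] rot [ 0.008 -0.017  0.006]
```

View pics/w6.png

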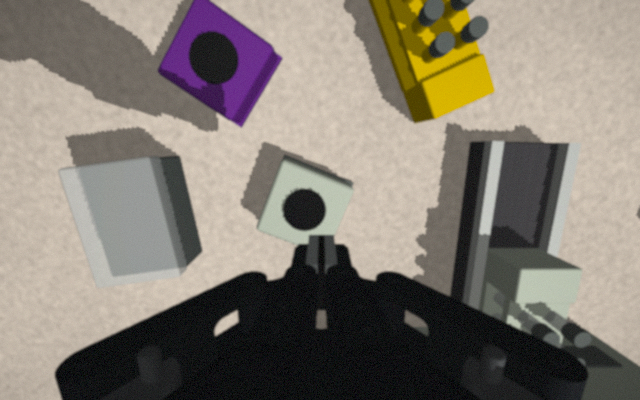

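Call:
{"fn": "servo_tool", "kwargs": {"steps": "-0.06 -0.09 0.2 0.008 -0.017 0.006 -1;-0.06 -0.08 0.2 0 0 0 -1;0 0 0.25 0 0 0 -1;0 0 0.2 0 0 0 -1;0 0 0.1 0 0 0 -1;0 0 0 0 0 0 -1;0 0 0 0 0 0 -1"}}

```text
t: 7.62
position: [541.7, -260.7, 120.1]
ee_rot: [0.003, -0.07, 0.998, -0.001]
wrist_force: [0.2, -0.0, 0.5]
finger_gap: -0.0
```

```bash
python3 go.py 540 -268 94
```

```text
7.6167 [ 541.712 -260.725  120.109] -0.03816193449699619 [ 0.187 -0.009  0.476]
d [ 0.036 -0.086  0.326] rot [-0.001  0.002  0.002]
```

Call:
{"fn": "servo_tool", "kwargs": {"steps": "0.02 -0.05 0.12 0 0 0 -1;0.01 -0.04 0.1 0 0 0 -1;0 0 0.08 0 0 0 -1;0 0 0.03 0 0 0 -1;0 0 0 0 0 0 -1;0 0 0 0 0 0 -1"}}

```text
t: 8.12
position: [542.2, -269.6, 95.0]
ee_rot: [0.006, -0.07, 0.998, -0.003]
wrist_force: [0.2, -0.0, -0.4]
finger_gap: 0.1
```

```bash
python3 go.py 540 -268 94; python3 - <<'E'
from h import *
np.set_printoptions(precision=1,suppress=True)
p=grab('wrist','w7')
s=bot.state();M=q2R(s['ee_rot']);print('tip',s['position']+22*M[:,2])
t=s['position']+22*M[:,2]
f=p['frame'][:,:,::-1].copy()
for X,c in [(t,(0,0,255)),((t[0],t[1],42),(0,255,0)),((540,-268,42),(255,0,0))]:
    cv2.circle(f,tuple(int(a) for a in proj(p,X)),3,c,-1)
cv2.imwrite('pics/w7a.png',f)
p=grab('side');f=p['frame'][:,:,::-1][220:310,260:360]
cv2.imwrite('pics/s7.png',np.clip(cv2.resize(f,None,fx=6,fy=6,interpolation=cv2.INTER_CUBIC)*1.4,0,255).astype('uint8'))
E
```

```text
8.1167 [ 542.241 -269.56    94.983] 0.08803294754789483 [ 0.226 -0.005 -0.351]
d [0.025 0.023 0.012] rot [-0.002  0.003  0.002]
tip [ 542.5 -269.7   73. ]
```

View pics/w7a.png

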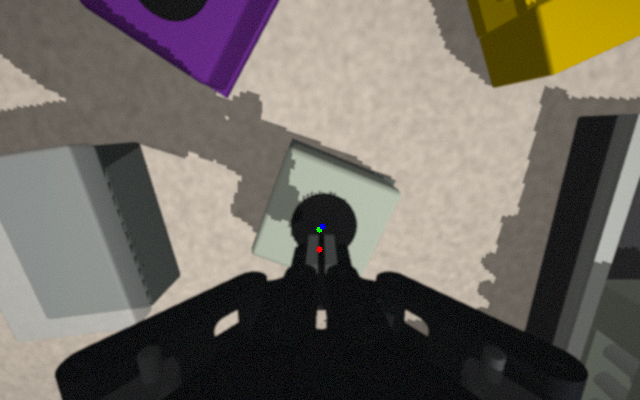

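View pics/s7.png

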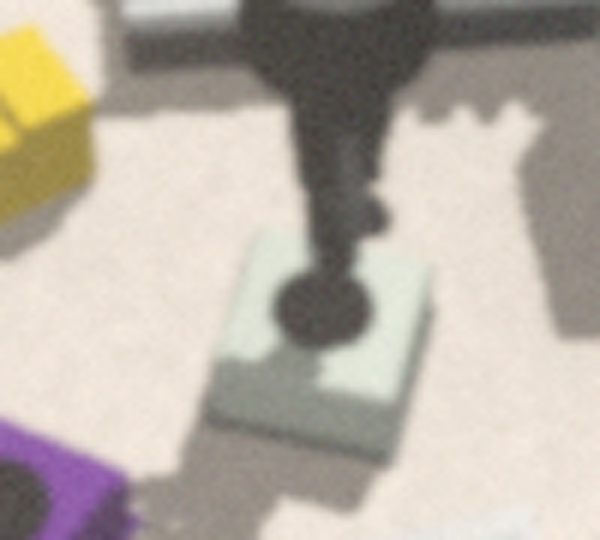

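The fingertips are about 3 mm off the window centre and 31 mm above it. I'll trim and hold.

Call:
{"fn": "servo_tool", "kwargs": {"steps": "0.03 0.02 0.01 0 0 0 -1;0 0 0 0 0 0 -1;0 0 0 0 0 0 -1;0 0 0 0 0 0 -1;0 0 0 0 0 0 -1;0 0 0 0 0 0 -1;0 0 0 0 0 0 -1;0 0 0 0 0 0 -1;0 0 0 0 0 0 -1;0 0 0 0 0 0 -1;0 0 0 0 0 0 -1;0 0 0 0 0 0 -1;0 0 0 0 0 0 -1;0 0 0 0 0 0 -1;0 0 0 0 0 0 -1"}}

```text
t: 9.47
position: [540.3, -268.5, 95.8]
ee_rot: [0.007, -0.07, 0.998, -0.003]
wrist_force: [-0.5, -0.3, 0.8]
finger_gap: 0.0
```

```bash
python3 go.py 540 -268 94
```

```text
9.4667 [ 540.34  -268.542   95.781] 0.006338880067816371 [-0.46  -0.349  0.782]
d [0.004 0.007 0.022] rot [-0.002  0.004  0.002]
```

Call:
{"fn": "servo_tool", "kwargs": {"steps": "0.0 0 0.02 0 0 0 -1;0 0 0 0 0 0 -1;0 0 0 0 0 0 -1;0 0 0 0 0 0 -1;0 0 0 0 0 0 -1;0 0 0 0 0 0 -1;0 0 0 0 0 0 -1;0 0 0 0 0 0 -1;0 0 0 0 0 0 -1;0 0 0 0 0 0 -1;0 0 0 0 0 0 -1;0 0 0 0 0 0 -1;0 0 0 0 0 0 -1;0 0 0 0 0 0 -1;0 0 0 0 0 0 -1;0 0 0 0 0 0 -1;0 0 0 0 0 0 -1;0 0 0 0 0 0 -1;0 0 0 0 0 0 -1;0 0 0 0 0 0 -1"}}

```text
t: 11.13
position: [540.3, -268.6, 94.0]
ee_rot: [0.007, -0.07, 0.998, -0.003]
wrist_force: [0.6, 0.4, 0.9]
finger_gap: 0.0
```

Call:
{"fn": "servo_tool", "kwargs": {"steps": "0 0 0.01 0 0 0 -1;0 0 0 0 0 0 -1;0 0 0 0 0 0 -1;0 0 0 0 0 0 -1;0 0 0 0 0 0 -1;0 0 0 0 0 0 -1;0 0 0 0 0 0 -1;0 0 0 0 0 0 -1;0 0 0 0 0 0 -1;0 0 0 0 0 0 -1;0 0 0 0 0 0 -1;0 0 0 0 0 0 -1"}}

```text
t: 12.13
position: [540.4, -268.6, 93.1]
ee_rot: [0.007, -0.07, 0.998, -0.003]
wrist_force: [-0.3, -0.7, 0.3]
finger_gap: 0.2
```

The hold lasted 4 s. Now I retreat straight up.

Call:
{"fn": "servo_tool", "kwargs": {"steps": "0 0 -0.3 0 0 0 -1;0 0 -0.5 0 0 0 -1;0 0 -0.5 0 0 0 -1;0 0 -0.5 0 0 0 -1;0.1 0 -0.5 0 0 0 -1;0.3 0 -0.3 0 0 0 -1;0.4 0 -0.2 0 0 0 -1;0.4 0 0 0 0 0 -1;0 0 0 0 0 0 -1;0 0 0 0 0 0 -1;0 0 0 0 0 0 -1"}}

```text
t: 13.05
position: [437.7, -280.2, 326.7]
ee_rot: [0.005, -0.071, 0.997, -0.004]
wrist_force: [0.4, 0.1, -0.3]
finger_gap: 0.5
```

```bash
python3 - <<'E'
from h import *
s=bot.state();print(s['t'],s['position'],s['qvel'])
p=grab('top','t8');p=grab('side','s8')
E
```

```text
13.05 [ 437.69239045 -280.19984717  326.74044745] [-0.00317027 -0.012984   -0.00096362  0.00924522 -0.00594264  0.00447873]
```

View pics/t8.png

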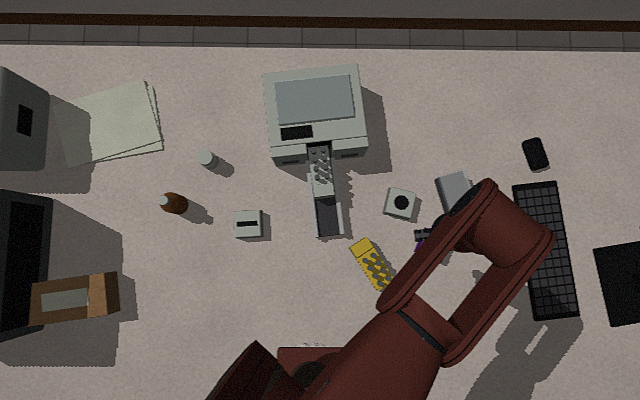

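View pics/s8.png

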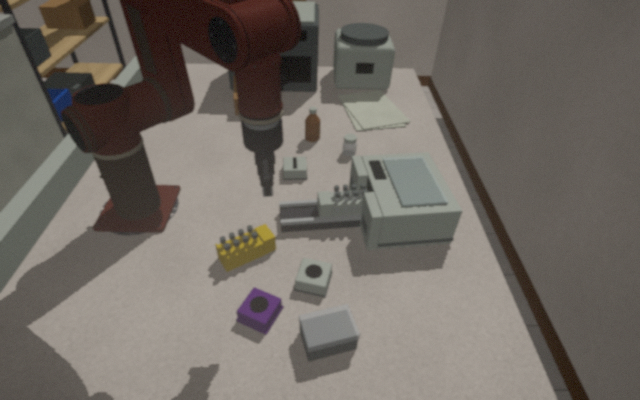

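The rack is home at about (320,172) in the top view. The bottle, jar, tip box and both decoys are where they started, and the hand is clear.

```bash
python3 -c "
from h import *
print(bot.finish_job())"
```

```text
the job is handed in; nothing more can be done
None
```

The job is done and was handed in at about 13 s of the 43 s allowed; no verdict is reported.

**Rack:** I pushed it home along the lane with the closed fingertips, about 77 mm. It stopped dead with about 22 N on the wrist. After backing off, the top view put its far end about 1 mm from the end wall, within the cameras' 2 mm accuracy.

**Start switch:** I held the fingertips 29–32 mm above the white round window for about 4 s. They stayed within about 3 mm of its centre, and the wrist showed no contact. The hand then withdrew more than 25 cm.

**Last checks:** In the final pictures the bottle, jar, tip box and both look-alikes stand where they did at the start. The hand passed the bar switch only at about 25 cm height, well to the side.

**What disagreed:** The cameras differed by about 5 mm on where the round window's centre is, so I aimed at a value between them. On the way down behind the rack the hand drifted about 20 mm sideways; I corrected that before touching the rack.

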